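# Swing the bean-packing funnel to the next carton and clamp it again

### The job

Two of the three cartons round the filling stand are full of green beans. Slacken the clamp knob on top of the stand just enough to free the arm (never more than half a turn), swing the funnel round until its spout is centred over the empty carton, then tighten the knob fully again. Leave all the cartons and everything else on the table where they are.

Things in the scene. Friction and masses are not known exactly. Their poses are not given: they have to be found in the camera images.
- funnel_stand: The filling stand, fixed to the table: grey round base 180 mm across and 18 mm high, upright steel post 30 mm thick. Origin on the table at the post's axis, z up. Its -x axis points to the middle carton. The post's axis is the turning axis of both the arm and the clamp knob.
- clamp_knob (a joint): Turn of the clamp knob about the post's axis, rad. 0 = fully tight (it comes to a firm stop there); grows as the knob is turned counterclockwise seen from above, which slackens it. A right-hand thread of 2.5 mm a turn: the knob rises by less than 1 mm in use. The grip weakens steadily and lets the arm go at about 0.8 rad (45 degrees); a fifth of a turn (1.3 rad) is ample. Needs 0.1 to 0.2 N m to turn and stays where it is left. Starts at 0.
- knob_grip (a point): Point on the axis of the clamp knob, 241 mm above the table, the height to grip it; it turns with the knob. The knob is a red straight bar (wing) 84 mm long, 18 mm thick and 36 mm high (220 to 256 mm above the table), on a 16 mm spindle that rises 11 mm from a 76 mm steel washer (top at 210 mm), on top of the stand. Its x axis lies along the bar, z up; pinch the bar across its 18 mm thickness from above, at the middle.
- funnel_arm (a joint): Turn of the swing arm about the post's axis, rad: 0 when the arm points along the stand's -x axis, grows counterclockwise seen from above; travel 2.2 either way. Held by friction (about 2 N m) while the clamp is tight; when slack it turns with about 0.15 N m and stays where it is left.
- swing_grip (a point): Middle of the black grip block on the swing arm, 90 mm out from the post's axis, 188 mm above the table; turns with the arm. x axis along the arm, away from the post; z up. The block is 58 mm long along the arm, 22 mm thick, 36 mm high (168 to 204 mm above the table): pinch it across its thickness from above. Between the hub (40 mm radius) and the funnel's rim the arm is free over 100 mm.
- spout (a point): Centre of the lower mouth of the steel funnel's spout, at the end of the arm, 220 mm out from the post's axis and 115 mm above the table. x axis along the arm, away from the post. The spout is 64 mm across, the funnel's rim 158 mm across at 215 mm above the table.
- carton_empty: The empty carton: teal moulded pulp, open on top, 126 mm square at the lip, 104 mm at the foot, 85 mm high, wall 4 mm, 0.09 kg, standing loose on the table. Origin: centre of its underside, z up. It stands to the left or to the right of the stand, 210 to 231 mm from the post's axis.
- carton_middle: A carton like the empty one, heaped with green beans (about 100 mm high in all), standing under or close to the funnel at the start, on the stand's -x side. Origin: centre of its underside.
- carton_full: The other full carton, like carton_middle, on the side of the stand opposite to the empty one. Origin: centre of its underside.
- label_roll: White roll of labels standing on its flat side, 96 mm across, 50 mm high, near the stand on the side away from the robot. Bystander. Origin: centre of its underside.
- red_bowl: Red plastic bowl, 200 mm across, 95 mm high, left of the work. Bystander. Origin: centre of its underside.
- jar0: Glass jar with silver lid, 82 mm across, 130 mm high, left of the work. Bystander. Origin: centre of its underside.
- jar1: Glass jar with brass lid, 82 mm across, 130 mm high, left of the work. Bystander. Origin: centre of its underside.
- cutting_board: Orange plastic cutting board, 300 x 200 x 12 mm, right of the work. Bystander. Origin: centre of its underside.
- scissors: Scissors with red handles, 190 mm long, lying on the cutting board. Bystander. Origin: on their underside, near the pivot.
Mind the look-alikes: they are no part of the job. What is shaped like the carton_full but purple is not meant.

How it is judged:
On the way, in this order (a step that is already met when the one before it is completed fails the run):
1. the clamp knob has been slackened until it frees the arm (more than 0.7 rad), with the arm still where it was (spout within 20 mm of its start) (value of joint clamp_knob above 0.7 rad and distance of spout from where it was at the start of the episode below 0.02 m), for 0.1 s.
2. with the clamp still slack, the spout stands over the empty carton (centres within 25 mm, seen from above) (horizontal distance between spout and carton_empty below 0.025 m and value of joint clamp_knob above 0.7 rad), for 0.2 s.
At the end, for the whole second after the job is handed in: Seen from above, the spout's centre is within 25 mm of the centre of the empty carton, the clamp knob is tight (within 0.2 rad of its stop), the arm is at rest, and the three cartons stand upright (within 0.2 rad), each within 30 mm of where it was (horizontal distance between spout and carton_empty below 0.025 m and value of joint clamp_knob below 0.2 rad and velocity of joint funnel_arm between -0.03 and 0.03 rad/s and distance of each of carton_empty, carton_middle, carton_full from where it was at the start of the episode below 0.03 m and angle between each of carton_empty, carton_middle, carton_full's own z axis and vertical below 0.2 rad); the robot touches nothing.
It fails at once if the clamp knob is backed off well over half a turn (more than 3.6 rad) (value of joint clamp_knob above 3.6 rad).
It fails at once if a carton is shifted by more than 30 mm or tipped (distance of any of carton_empty, carton_middle, carton_full from where it was at the start of the episode above 0.03 m or angle between any of carton_empty, carton_middle, carton_full's own z axis and vertical above 0.25 rad).
It fails at once if the label roll, bowl, a jar, the cutting board or the scissors are shifted by more than 30 mm (distance of any of label_roll, red_bowl, jar0, jar1, cutting_board, scissors from where it was at the start of the episode above 0.03 m).
It also fails if it takes over 54 s, if anything falls off the work surface, if the arm or the gripper's body presses on something with over 40 N, if the wrist force passes 120 N, or if a joint passes its speed limit or range.

### The arm

A 7-joint arm with a two-finger parallel gripper is mounted at the origin on the work surface. World frame = base frame: x ahead of the robot, y to its left, z up, the work surface at z = 0. Lengths are in m, angles in rad, forces in N, time in s.
With the tool pointing down it reaches from about 0.4 to 0.85 m from the base axis. Payload 10.4 kg.
Tool frame: the origin (TCP) lies at the very end of the fingers, on their centre line; the grasp point (between the pads) lies 19 mm behind it; z points along the fingers, y is the line along which they close (so a half turn about z gives the same grasp; the last joint's range is limited). The gripper opens to 85 mm and grips with 20 to 120 N. Pads are 22 mm wide; open, the fingers measure 114 mm over their backs; the gripper's body (76 mm by 85 mm) begins 54 mm behind the grasp point. The pads swing forward as they close: fully open they stand 13 mm farther back than shut.
Start: joints at [-1.32, 0.332, -0.065, 1.46, 0.022, 1.35, -0.088], TCP at [0.169, 0.602, 0.231] pointing down, gripper open.
Joint ranges: [-2.6, 2.6], [-0.5, 2.12], [-1.47, 1.34], [0.16, 2.42], [-1.27, 4.41], [0.06, 2.06], [-2.6, 2.6]. Speed limits (rad/s): [2.22, 2.22, 2.79, 2.79, 3.14, 3.14, 3.14].

### API

Orientations are given as a rotation vector (axis times angle).
In Python, from bench import sense, viewer, job gives the robot as it stands.
- The arm moves only by the tool send_rows, never from a script. Its argument "increments" is text: rows parted by semicolons, each of 7 numbers parted by spaces: the shift along the tool's x, y, z in units of 0.02 m (1.0 is 0.02 m), then the turn, a rotation vector about the tool's x, y, z in units of 5 degrees (1.0 is 5 degrees), then the opening, from -1 (shut) to 1 (fully open). In form: dx dy dz rx ry rz hand; .... A call has 1 to 5 rows; each row shifts and turns the commanded pose from where the row before left it, along the tool's axes as they then stand; what a row does not reach is not made up. A row lasts 1/12 s, in which the tool goes at most 41.7 mm and 7.16 degrees, less where a joint would pass 70% of its speed; a pose out of reach is approached as far as the arm can. A call with a number of a shift or a turn outside -1 to 1 is refused whole. A call with a gripper value outside its range is refused whole. The fingers move at their own pace and stop on an object; the grip force is fixed at half the most. Time passes only in rows, so rows that do not move let the fingers close. It gives the time, the measured TCP pose, the force, the opening and the grip force at its end, in the units of the state.
- sense(): the state, without advancing time (a new reading comes with each control period).
- viewer.grab_frame(name): name is "side" or "top" or "wrist"; returns (picture, depth): 480x640x3 uint8, red, green, blue; 480x640 float32, m along the optical axis (not along the pixel's ray), 0 where there is no reading.
- viewer.get_calibration(name): a dict with "fov_y" (degrees; the focal length in pixels is half the picture's height over the tangent of half this angle, whatever the lens; pixels are square), "cx", "cy" (the principal point, pixels), "position" and "orientation" of the camera in the world. Camera axes: x right, y down, z forward; pixel columns grow to the right and rows downward; lengths in m; the calibration is good to about 2 mm. A picture is of the moment at which its call begins: read the wrist's pose just before it. get_calibration takes no time and is no camera call; for the wrist camera it gives the pose at the moment of the call.
- job.close_job(): hands the job in; it is judged then, once.
The state is a dict: "time_s": time; "qpos": joint angles; "qvel": joint speeds; "joint_efforts": joint torques, N m; "position": TCP position; "tool_rot": TCP orientation; "ft_force": force on the tool from outside, world axes, zero at the start; "torque": the same for the moment, N m; "grip_width": finger opening in m; "finger_force": force on a finger pad.
Only numpy, scipy, OpenCV 4.12 (cv2) and the standard library are available. Lean on these libraries where they do the work, as an engineer would, in place of code of your own. Each camera call takes 0.05 s, during which the arm holds its last target. There are 200 camera calls.

## Working session

There is one attempt and no reset: what is moved stays moved. The work goes in short steps, Python scripts to look and compute and a tool call to move; the robot and the scene stay as the last step left them, time stands still between calls to the robot, and variables do not carry over. Pictures are saved under pics/ and viewed, at most 10 in all, crops included, and the job is handed in when it is done.

Besides the shell and the picture viewer there is one more tool, called after "Emit:" as name(argument=value, ...), one argument or row to a line, values as JSON. send_rows: Moves the arm, as the interface text tells. Its arguments: {"type":"object","properties":{"increments":{"type":"string"}},"required":["increments"]}

```bash
mkdir -p pics; cat > h.py <<'E'
import numpy as np, cv2
from scipy.spatial.transform import Rotation as R
from bench import sense, viewer, job
def rot(c):
    o=np.array(c["orientation"],float)
    return o if o.shape==(3,3) else (R.from_rotvec(o).as_matrix() if o.size==3 else R.from_quat(o).as_matrix())
def cloud(name):
    c=viewer.get_calibration(name); im,d=viewer.grab_frame(name)
    f=240/np.tan(np.radians(c["fov_y"])/2)
    v,u=np.mgrid[:480,:640]
    P=np.stack([(u-c["cx"])/f*d,(v-c["cy"])/f*d,d],-1)@rot(c).T+np.array(c["position"])
    P[d<=0]=np.nan
    return im,d,P
E
python3 - <<'E'
from h import *
for n in("top","side"):
    print(n,viewer.get_calibration(n))
    im,d,P=cloud(n); cv2.imwrite(f"pics/{n}0.png",im[:,:,::-1]); np.savez(f"{n}0.npz",im=im,d=d,P=P)
print(sense())
E
```

```text
top {'fov_y': 52.74540759149859, 'cx': 320.1505086611011, 'cy': 239.35303700343601, 'position': array([ 0.24264388, -0.00616709,  1.66215069]), 'orientation': array([-2.11301271,  2.16144306, -0.18390744])}
side {'fov_y': 51.3289001675533, 'cx': 319.35185332463834, 'cy': 238.1406349490624, 'position': array([0.08155628, 1.1308454 , 1.1194398 ]), 'orientation': array([-0.51565003,  2.6569141 , -1.28440728])}
{'time_s': 0.1, 'qpos': array([-1.31964023,  0.33279877, -0.06467808,  1.46084871,  0.02160179,
        1.34988917, -0.08849352]), 'qvel': array([ 0.00089988, -0.00093775, -0.0012226 , -0.00063048, -0.00027317,
        0.00056122, -0.00145585]), 'joint_efforts': array([ 1.56850456e-03, -6.26740766e+01,  4.94006008e-02, -3.92433035e+01,
        1.63831509e-02,  6.94322807e-03,  7.17397000e-06]), 'position': array([0.16889546, 0.60140615, 0.23060574]), 'tool_rot': array([-4.28650970e-01, -3.11210431e+00,  1.95435240e-03]), 'ft_force': array([ 0.32692255,  0.19735128, -0.1432753 ]), 'torque': array([ 0.02763016, -0.02142331, -0.0226423 ]), 'finger_force': 0.0, 'grip_width': 0.08563560387818443}
```

View pics/top0.png

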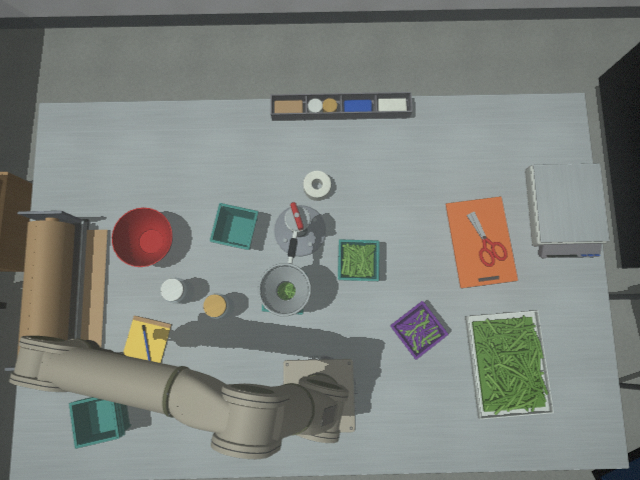

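View pics/side0.png

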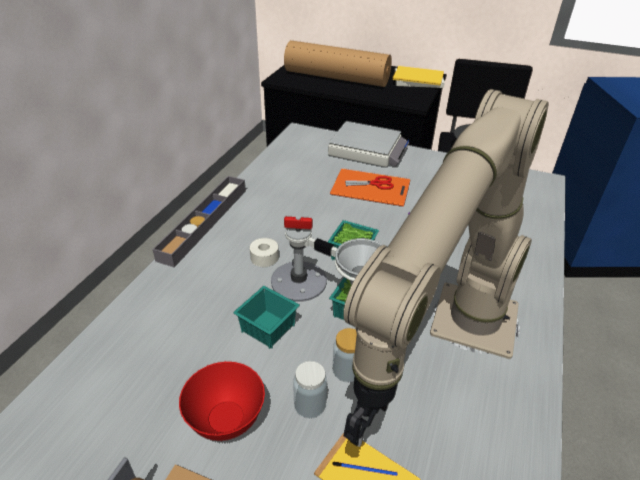

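The top view shows the stand at about (298,229), its red knob bar at (296,216), the black grip at (292,248) and the funnel at (285,290). The empty carton is at (236,227), left of the stand. The full cartons are under the funnel and at (358,260). The side view agrees.

```bash
python3 - <<'E'
from h import *
for n in("top","side"):
    z=np.load(n+"0.npz"); im,P=z["im"],z["P"]
    hsv=cv2.cvtColor(im,cv2.COLOR_RGB2HSV); H,S,V=[hsv[...,i].astype(int) for i in range(3)]
    X,Y,Z=P[...,0],P[...,1],P[...,2]
    near=(abs(X-.65)<.35)&(abs(Y-.08)<.4)
    def rect(m,t):
        q=P[m][:,:2].astype(np.float32)
        if len(q)<5: print(n,t,len(q));return
        (c,s,a)=cv2.minAreaRect(q); print(n,t,len(q),"rect",np.round(c,4),np.round(s,4),round(a,1),"med",np.round(np.median(P[m],0),4),"mean",np.round(q.mean(0),4))
    red=((H<8)|(H>172))&(S>120)&(Z>.2)&near&(Y<.3)
    rect(red,"knob"); rect(red&(Z>.25),"knobtop")
    teal=(H>75)&(H<100)&(S>80)&near&(Z>.02)
    k,l,st,ce=cv2.connectedComponentsWithStats(teal.astype(np.uint8))
    for i in range(1,k):
        if st[i,4]>60: rect(l==i,"teal"); rect((l==i)&(Z>.08),"  teal-lip")
    rect(near&(Z>.165)&(Z<.208)&(V<60)&(abs(X-.6)<.2),"grip")
    c=np.nanmedian(P[red],0)[:2]
    rim=near&(Z>.205)&(Z<.222)&(np.hypot(X-c[0],Y-c[1])>.12)&(Y<.3)&(X>.3)
    q=P[rim][:,:2].astype(np.float32); print(n,"rim",len(q),cv2.fitEllipse(q), cv2.minEnclosingCircle(q))
    b=near&(Z>.012)&(Z<.024)&(np.hypot(X-c[0],Y-c[1])<.12)&(S<60)
    q=P[b][:,:2].astype(np.float32); print(n,"base",len(q),cv2.minEnclosingCircle(q))
    w=near&(Z>.203)&(Z<.216)&(np.hypot(X-c[0],Y-c[1])<.06)&(S<60)
    q=P[w][:,:2].astype(np.float32); print(n,"washer",len(q),cv2.minEnclosingCircle(q) if len(q) else 0)
    rect(near&(Z>.125)&(Z<.14)&(X<.7),"jars")
E
```

```text
top knob 97 rect [0.5527 0.053 ] [0.0805 0.0131] 17.1 med [0.5443 0.053  0.2558] mean [0.5519 0.0528]
top knobtop 93 rect [0.5527 0.053 ] [0.0805 0.0131] 17.1 med [0.5443 0.053  0.2559] mean [0.5518 0.0526]
top teal 452 rect [0.5592 0.2675] [0.1346 0.1336] 76.5 med [0.5943 0.2597 0.0837] mean [0.5706 0.2641]
top   teal-lip 323 rect [0.559  0.2675] [0.1346 0.1331] 76.0 med [0.5601 0.2674 0.0853] mean [0.5591 0.2681]
top teal 428 rect [ 0.4361 -0.1412] [0.1323 0.1337] 88.1 med [ 0.4296 -0.1602  0.0848] mean [ 0.4338 -0.1496]
top   teal-lip 343 rect [ 0.4364 -0.1412] [0.1315 0.134 ] 87.5 med [ 0.4335 -0.1481  0.0857] mean [ 0.436  -0.1433]
top grip 3
top rim 293 ((0.3377348482608795, 0.09297551214694977), (0.1493309885263443, 0.14978884160518646), 83.74774932861328) ((0.33909377455711365, 0.09364820271730423), 0.0790824443101883)
top base 992 ((0.554989755153656, 0.06087090075016022), 0.09921242296695709)
top washer 329 ((0.5397260785102844, 0.057161204516887665), 0.054246775805950165)
top jars 518 rect [0.3372 0.2766] [0.4091 0.0768] 87.5 med [0.3368 0.4368 0.1304] mean [0.3385 0.3977]
[... 720 characters left out ...]
64 0.2577 0.0614] mean [0.5636 0.2658]
side   teal-lip 480 rect [0.5597 0.2701] [0.1392 0.1376] 76.5 med [0.5607 0.2723 0.0845] mean [0.5603 0.2719]
side grip 207 rect [0.4974 0.0718] [0.0287 0.1183] 85.0 med [0.4678 0.0796 0.196 ] mean [0.4695 0.0786]
side rim 271 ((0.34072446823120117, 0.09784682840108871), (0.146275594830513, 0.14991603791713715), 1.4054163694381714) ((0.3445848822593689, 0.09554895013570786), 0.079696424305439)
side base 1202 ((0.5552948117256165, 0.05773988738656044), 0.08973125368356705)
side washer 245 ((0.5529046058654785, 0.05976928398013115), 0.03980404511094093)
side jars 796 rect [0.3797 0.2408] [0.1954 0.4825] 24.0 med [0.3415 0.4399 0.1301] mean [0.3499 0.3846]
```

Emit:
send_rows(
  increments="-1 -0.8 -1 0 0 0 1;-1 -0.8 -1 0 0 0 1;-1 -0.8 -1 0 0 0 1;-1 -0.8 -1 0 0 0 1;-1 -0.8 -1 0 0 0 1",
)

```text
time_s: 0.52
position: [0.2442, 0.4964, 0.3319]
tool_rot: [-0.429, -3.112, 0.001]
ft_force: [0.5, 1.4, 0.4]
grip_width: 0.0853
finger_force: 0.0
```

Emit:
send_rows(
  increments="-1 -0.8 0 0 0 0 1;-1 -0.8 0 0 0 0 1;-1 -0.8 0 0 0 0 1;-1 -0.8 0 0 0 0 1;-1 -0.8 0 0 0 0 1",
)

```text
time_s: 0.93
position: [0.3187, 0.3923, 0.3311]
tool_rot: [-0.429, -3.112, 0.001]
ft_force: [0.4, 1.0, -0.1]
grip_width: 0.0858
finger_force: 0.0
```

Emit:
send_rows(
  increments="-1 -0.8 0 0 0 0 1;-1 -0.8 0 0 0 0 1;-1 -0.8 0 0 0 0 1;-1 -0.8 0 0 0 0 1;-1 -0.8 0 0 0 0 1",
)

```text
time_s: 1.35
position: [0.3934, 0.2883, 0.3311]
tool_rot: [-0.429, -3.112, 0.0]
ft_force: [-0.1, 0.8, 0.6]
grip_width: 0.0856
finger_force: 0.0
```

Emit:
send_rows(
  increments="-1 -0.8 0 0 0 0 1;-1 -0.8 0 0 0 0 1;-1 -0.8 0 0 0 0 1;-1 -0.8 0 0 0 0 1;-1 -0.8 0 0 0 0 1",
)

```text
time_s: 1.77
position: [0.468, 0.1843, 0.3311]
tool_rot: [-0.429, -3.112, 0.0]
ft_force: [0.6, -0.1, 0.2]
grip_width: 0.0855
finger_force: 0.0
```

Emit:
send_rows(
  increments="-1 -0.8 0 0 0 0 1;-1 -0.8 0 0 0 0 1;-1 -0.8 0 0 0 0 1;-1 -0.8 0 0 0 0 1;-1 -0.8 0 0 0 0 1",
)

```text
time_s: 2.18
position: [0.5426, 0.0803, 0.3311]
tool_rot: [-0.428, -3.112, 0.0]
ft_force: [0.4, 0.1, -0.5]
grip_width: 0.0852
finger_force: 0.0
```

```bash
cat >> h.py <<'E'
def go(x,y,z,yaw):
    "units to go to TCP x,y,z with tool y axis at yaw deg, shift in present tool axes"
    s=sense(); M=R.from_rotvec(s["tool_rot"]).as_matrix(); p=s["position"]
    now=np.degrees(np.arctan2(M[1,1],M[0,1])); t=-((yaw-now+180)%360-180)
    print("t",round(s["time_s"],2),"pos",np.round(p,4),"yaw",round(now,1),"q",np.round(s["qpos"],2),"F",np.round(s["ft_force"],1),"tz",np.round(s["torque"],2),"w",round(s["grip_width"],4),"tilt",np.round(M[:,2],3))
    print("shift",np.round(M.T@(np.array([x,y,z])-p)/.02,2),"rz",round(t/5,2))
E
python3 -c "
from h import *
go(.554,.057,.33,-72)"
```

```text
t 2.18 pos [0.5426 0.0803 0.3311] yaw 74.3 q [-0.66  0.12  0.48  1.52 -0.06  1.51  1.12] F [ 0.4  0.1 -0.5] tz [0.01 0.   0.02] w 0.0852 tilt [-0. -0. -1.]
shift [-0.86 -0.97  0.05] rz 29.26
```

Emit:
send_rows(
  increments="-0.86 -0.97 0 0 0 0 1;0 0 0 0 0 1 1;0 0 0 0 0 1 1;0 0 0 0 0 1 1;0 0 0 0 0 1 1",
)

```text
time_s: 2.6
position: [0.5534, 0.0579, 0.3309]
tool_rot: [-0.969, -2.988, 0.001]
ft_force: [-1.0, 0.7, -0.1]
grip_width: 0.0851
finger_force: 0.0
```

Emit:
send_rows(
  increments="0 0 0 0 0 1 1;0 0 0 0 0 1 1;0 0 0 0 0 1 1;0 0 0 0 0 1 1;0 0 0 0 0 1 1",
)

```text
time_s: 3.02
position: [0.5533, 0.0581, 0.3309]
tool_rot: [-1.593, -2.707, 0.001]
ft_force: [0.0, -0.2, -0.9]
grip_width: 0.0854
finger_force: 0.0
```

Emit:
send_rows(
  increments="0 0 0 0 0 1 1;0 0 0 0 0 1 1;0 0 0 0 0 1 1;0 0 0 0 0 1 1;0 0 0 0 0 1 1",
)

```text
time_s: 3.43
position: [0.5533, 0.0581, 0.331]
tool_rot: [-2.141, -2.299, 0.001]
ft_force: [-0.2, -0.1, 0.1]
grip_width: 0.0852
finger_force: 0.0
```

Emit:
send_rows(
  increments="0 0 0 0 0 1 1;0 0 0 0 0 1 1;0 0 0 0 0 1 1;0 0 0 0 0 1 1;0 0 0 0 0 1 1",
)

```text
time_s: 3.85
position: [0.5533, 0.0581, 0.3309]
tool_rot: [-2.588, -1.781, 0.001]
ft_force: [0.2, 0.0, -0.4]
grip_width: 0.0855
finger_force: 0.0
```

Emit:
send_rows(
  increments="0 0 0 0 0 1 1;0 0 0 0 0 1 1;0 0 0 0 0 1 1;0 0 0 0 0 1 1;0 0 0 0 0 1 1",
)

```text
time_s: 4.27
position: [0.5533, 0.0581, 0.331]
tool_rot: [-2.912, -1.178, 0.001]
ft_force: [0.3, 0.6, -1.5]
grip_width: 0.0854
finger_force: 0.0
```

Emit:
send_rows(
  increments="0 0 0 0 0 1 1;0 0 0 0 0 1 1;0 0 0 0 0 1 1;0 0 0 0 0 1 1;0 0 0 0 0 1 1",
)

```text
time_s: 4.68
position: [0.5533, 0.0581, 0.331]
tool_rot: [-3.098, -0.52, 0.001]
ft_force: [-0.4, 0.0, -0.6]
grip_width: 0.0856
finger_force: 0.0
```

```bash
cat >> h.py <<'E'
def wrist(png=None):
    im,d,P=cloud("wrist")
    if png: cv2.imwrite(png,im[:,:,::-1])
    hsv=cv2.cvtColor(im,cv2.COLOR_RGB2HSV); H,S=hsv[...,0].astype(int),hsv[...,1]
    m=((H<8)|(H>172))&(S>120)&(abs(P[...,2]-.256)<.006)&(np.hypot(P[...,0]-.554,P[...,1]-.057)<.08)
    if m.sum()>20:
        print("knob",m.sum(),cv2.minAreaRect(P[m][:,:2].astype(np.float32)),"z",np.median(P[m][:,2]))
    return im,d,P
E
python3 -c "
from h import *
go(.554,.057,.33,-72); wrist('pics/w1.png')"
```

```text
t 4.68 pos [0.5533 0.0581 0.331 ] yaw -70.9 q [-0.8   0.16  0.71  1.51 -0.1   1.51 -1.33] F [-0.4  0.  -0.6] tz [-0.04 -0.01 -0.01] w 0.0856 tilt [-0.001 -0.    -1.   ]
shift [0.01 0.06 0.05] rz 0.21
knob 3038 ((0.5556678771972656, 0.05521223694086075), (0.08244878053665161, 0.017339887097477913), 17.231746673583984) z 0.2563359607800364
```

View pics/w1.png

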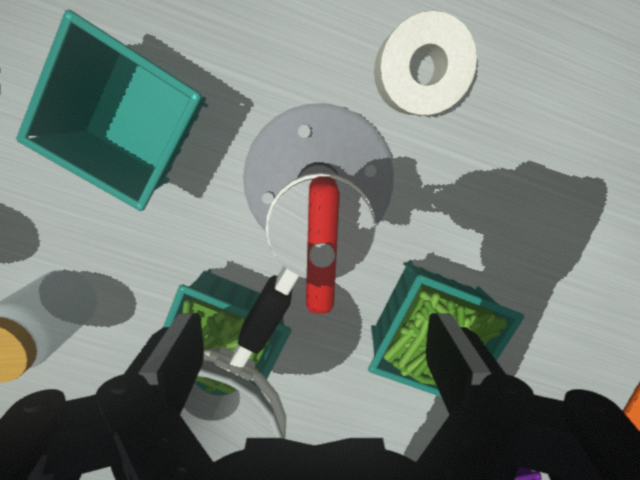

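The wrist view shows the red bar upright at (321,243), between the open fingers. The grip block is at (264,312), with the empty carton at upper left. I'll centre on the bar and go down.

Emit:
send_rows(
  increments="0.07 0.12 1 0 0 0.3 1;0 0 1 0 0 0 1;0 0 1 0 0 0 1;0 0 1 0 0 0 1;0 0 1 0 0 0 1",
)

```text
time_s: 5.15
position: [0.5554, 0.0563, 0.2301]
tool_rot: [-3.103, -0.49, 0.001]
ft_force: [0.1, 0.5, -0.2]
grip_width: 0.0852
finger_force: 0.0
```

Emit:
send_rows(
  increments="0 0 0.45 0 0 0 1;0 0 0 0 0 0 -1;0 0 0 0 0 0 -1;0 0 0 0 0 0 -1;0 0 0 0 0 0 -1",
)

```text
time_s: 5.57
position: [0.5563, 0.0564, 0.2235]
tool_rot: [-3.103, -0.487, -0.003]
ft_force: [0.3, -0.6, 0.2]
grip_width: 0.0387
finger_force: 0.0
```

Emit:
send_rows(
  increments="0 0 0 0 0 0 -1;0 0 0 0 0 0 -1;0 0 0 0 0 0 -1;0 0 0 0 0 0 -1;0 0 0 0 0 0 -1",
)

```text
time_s: 5.98
position: [0.5567, 0.0548, 0.2235]
tool_rot: [3.103, 0.484, 0.004]
ft_force: [2.5, -6.3, 4.0]
grip_width: 0.0174
finger_force: 60.7
```

Emit:
send_rows(
  increments="0 0.06 0 0 0 -0.5 -1;0 0 0 0 0 -0.8 -1;0 0 0 0 0 -0.8 -1;0 0 0 0 0 -0.8 -1;0 0 0 0 0 -0.8 -1",
)

```text
time_s: 6.4
position: [0.5564, 0.0554, 0.2236]
tool_rot: [-2.983, -0.984, -0.002]
ft_force: [-2.7, 0.0, 6.9]
grip_width: 0.0172
finger_force: 61.3
```

Emit:
send_rows(
  increments="0 0 0 0 0 -0.8 -1;0 0 0 0 0 -0.8 -1;0 0 0 0 0 -0.8 -1;0 0 0 0 0 -0.8 -1;0 0 0 0 0 -0.8 -1",
)

```text
time_s: 6.82
position: [0.5557, 0.056, 0.2237]
tool_rot: [-2.765, -1.487, -0.001]
ft_force: [-7.6, 2.6, 10.7]
grip_width: 0.0171
finger_force: 61.8
```

```bash
python3 -c "
from h import *
go(.556,.056,.223,-10)"
```

```text
t 6.82 pos [0.5557 0.056  0.2237] yaw -33.5 q [-0.72  0.2   0.62  1.68 -0.12  1.3  -0.66] F [-7.6  2.6 10.7] tz [ 0.32  1.58 -0.1 ] w 0.0171 tilt [-0.     0.002 -1.   ]
shift [0.01 0.01 0.03] rz -4.69
```

Emit:
send_rows(
  increments="0 -0.04 -0.02 0 0 -0.8 -1;0 0 0 0 0 -1 -1;0 0 0 0 0 -1 -1;0 0 0 0 0 -1 -1;0 0 0 0 0 -1 -1",
)

```text
time_s: 7.23
position: [0.5548, 0.0564, 0.2238]
tool_rot: [-2.395, -2.031, -0.001]
ft_force: [-9.4, 1.4, 10.8]
grip_width: 0.0173
finger_force: 61.7
```

Emit:
send_rows(
  increments="0 0 0 0 0 0 -1;0 0 0 0 0 0 -1;0 0 0 0 0 0 -1",
)

```text
time_s: 7.48
position: [0.5548, 0.0564, 0.2238]
tool_rot: [-2.399, -2.026, -0.001]
ft_force: [-8.0, 1.7, 9.1]
grip_width: 0.0173
finger_force: 61.6
```

```bash
python3 -c "
from h import *
go(.556,.056,.223,-10)"
```

```text
t 7.48 pos [0.5548 0.0564 0.2238] yaw -9.6 q [-0.68  0.2   0.57  1.68 -0.11  1.3  -0.25] F [-8.   1.7  9.1] tz [0.27 1.63 0.08] w 0.0173 tilt [-0.001  0.002 -1.   ]
shift [-0.01  0.06  0.04] rz 0.07
```

Emit:
send_rows(
  increments="0 0 0 0 0 0 1;0 0 0 0 0 0 1;0 0 0 0 0 0 1;0 0 0 0 0 0 1;0 0 -0.2 0 0 0 1",
)

```text
time_s: 7.9
position: [0.555, 0.0555, 0.2261]
tool_rot: [-2.401, -2.026, 0.002]
ft_force: [-0.2, -0.0, -0.0]
grip_width: 0.0765
finger_force: 0.0
```

Emit:
send_rows(
  increments="0 0 -1 0 0 0 1;0 0 -1 0 0 0 1;0 0 -1 0 0 -1 1;0 0 -1 0 0 -1 1;0 0 -1 0 0 -1 1",
)

```text
time_s: 8.32
position: [0.5553, 0.0555, 0.328]
tool_rot: [2.111, 2.326, 0.0]
ft_force: [0.6, 0.3, -0.2]
grip_width: 0.0853
finger_force: 0.0
```

Emit:
send_rows(
  increments="0 0 0 0 0 -1 1;0 0 0 0 0 -1 1;0 0 0 0 0 -1 1;0 0 0 0 0 -1 1;0 0 0 0 0 -1 1",
)

```text
time_s: 8.73
position: [0.5554, 0.0555, 0.327]
tool_rot: [1.558, 2.728, 0.0]
ft_force: [-0.1, -0.9, -0.0]
grip_width: 0.0855
finger_force: 0.0
```

Emit:
send_rows(
  increments="0 0 0 0 0 -1 1;0 0 0 0 0 -1 1;0 0 0 0 0 -1 1;0 0 0 0 0 -1 1;0 0 0 0 0 -1 1",
)

```text
time_s: 9.15
position: [0.5554, 0.0555, 0.327]
tool_rot: [0.93, 3.001, 0.0]
ft_force: [0.7, 0.3, 0.5]
grip_width: 0.0854
finger_force: 0.0
```

Emit:
send_rows(
  increments="0 0 0 0 0 -1 1;0 0 0 0 0 -1 1;0 0 0 0 0 -1 1;0 0 0 0 0 -1 1;0 0 0 0 0 -1 1",
)

```text
time_s: 9.57
position: [0.5554, 0.0555, 0.327]
tool_rot: [0.259, 3.131, 0.0]
ft_force: [0.1, -0.4, -0.1]
grip_width: 0.0855
finger_force: 0.0
```

```bash
python3 -c "
from h import *
go(.4655,.0725,.33,80); im,d,P=wrist('pics/w2.png')
np.savez('w2.npz',im=im,P=P)
X,Y,Z=P[...,0],P[...,1],P[...,2]
m=(im.max(2)<70)&(Z>.194)&(Z<.212)&(np.hypot(X-.555,Y-.056)<.14)&(np.hypot(X-.555,Y-.056)>.05)
print(m.sum(),cv2.minAreaRect(P[m][:,:2].astype(np.float32)),np.median(P[m],0))
t=cloud('side');im,P=t[0],t[2];cv2.imwrite('pics/s2.png',im[:,:,::-1])
"
```

```text
t 9.57 pos [0.5554 0.0555 0.327 ] yaw 80.6 q [-0.58  0.15  0.45  1.51 -0.06  1.5   1.28] F [ 0.1 -0.4 -0.1] tz [0.01 0.05 0.  ] w 0.0855 tilt [ 0.  0. -1.]
shift [ 4.57  0.1  -0.15] rz 0.11
knob 3359 ((0.5536233186721802, 0.055315468460321426), (0.08262737840414047, 0.01682645082473755), 80.44973754882812) z 0.2567148507512227
2983 ((0.4662918746471405, 0.071773461997509), (0.021199457347393036, 0.056787073612213135), 79.00777435302734) [0.46487299 0.07192899 0.20474641]
```

View pics/w2.png

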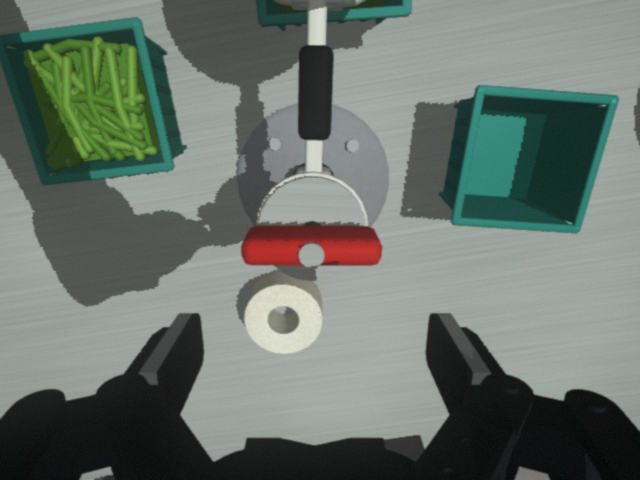

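The wrist view shows the bar turned to horizontal at (312,245), the grip block at (316,92) and the empty carton at right (537,160). The knob has turned 63°. Next I'll grasp the block.

Emit:
send_rows(
  increments="0.93 0.08 0 0 0 0.25 1;0.93 0 0 0 0 0 1;0.92 0 0 0 0 0 1;0.92 0 0 0 0 0 1;0.92 0 0 0 0 0 1",
)

```text
time_s: 10.08
position: [0.464, 0.0743, 0.3268]
tool_rot: [0.305, 3.127, 0.0]
ft_force: [0.1, -0.0, -0.5]
grip_width: 0.0854
finger_force: 0.0
```

Emit:
send_rows(
  increments="0 0 1 0 0 0 1;0 0 1 0 0 0 1;0 0 1 0 0 0 1;0 0 1 0 0 0 1;0 0 1 0 0 0 1",
)

```text
time_s: 10.5
position: [0.4648, 0.0743, 0.2261]
tool_rot: [0.305, 3.126, 0.001]
ft_force: [0.0, 0.3, 0.0]
grip_width: 0.0856
finger_force: 0.0
```

Emit:
send_rows(
  increments="0 0 1 0 0 0 1;0 0 1 0 0 0 1;0 0 0.7 0 0 0 1;0 0 0 0 0 0 -1;0 0 0 0 0 0 -1",
)

```text
time_s: 10.92
position: [0.4646, 0.0742, 0.1728]
tool_rot: [-0.303, -3.126, 0.001]
ft_force: [0.6, 0.5, 0.9]
grip_width: 0.064
finger_force: 0.0
```

Emit:
send_rows(
  increments="0 0 0 0 0 0 -1;0 0 0 0 0 0 -1;0 0 0 0 0 0 -1;0 0 0 0 0 0 -1;0 0 0 0 0 0 -1",
)

```text
time_s: 11.33
position: [0.4652, 0.0735, 0.1738]
tool_rot: [0.303, 3.126, 0.0]
ft_force: [-3.5, -3.3, 7.5]
grip_width: 0.0208
finger_force: 58.0
```

```bash
python3 -c "
from h import *
go(.4645,.0722,.171,79.3)
z=np.load('w2.npz');im,P=z['im'],z['P'];hsv=cv2.cvtColor(im,cv2.COLOR_RGB2HSV)
X,Y,Z=P[...,0],P[...,1],P[...,2]
m=(abs(hsv[...,0].astype(int)-88)<13)&(hsv[...,1]>80)&(Z>.079)&(Z<.092)&(Y>.16)&(X>.4)
print(cv2.minAreaRect(P[m][:,:2].astype(np.float32)))
"
```

```text
t 11.33 pos [0.4652 0.0735 0.1738] yaw 78.9 q [-0.65  0.02  0.4   1.95 -0.01  1.17  1.14] F [-3.5 -3.3  7.5] tz [-0.94  0.68 -0.51] w 0.0208 tilt [ 0.001 -0.    -1.   ]
shift [ 0.02 -0.07  0.14] rz -0.07
((0.519655704498291, 0.2406984269618988), (0.2129213660955429, 0.19679225981235504), 76.35189056396484)
```

Emit:
send_rows(
  increments="-0.011 0.318 0 0 0 0.8 -1;-0.011 0.318 0 0 0 0.8 -1;-0.011 0.318 0 0 0 0.8 -1;-0.011 0.318 0 0 0 0.8 -1;-0.011 0.318 0 0 0 0.8 -1",
)

```text
time_s: 11.75
position: [0.4772, 0.1027, 0.1739]
tool_rot: [0.846, 3.023, -0.0]
ft_force: [2.6, -6.6, 4.3]
grip_width: 0.0212
finger_force: 59.6
```

```bash
python3 -c "
from h import *
go(.4645,.0722,.171,79.3)
p=sense()['position'][:2]-[.5545,.0555];print(np.hypot(*p),np.degrees(np.arctan2(p[1],p[0])))"
```

```text
t 11.75 pos [0.4772 0.1027 0.1739] yaw 58.7 q [-0.68  0.06  0.39  1.91 -0.02  1.17  0.74] F [ 2.6 -6.6  4.3] tz [-1.51 -0.34 -0.26] w 0.0212 tilt [ 0.002 -0.001 -1.   ]
shift [-0.25 -1.63  0.14] rz -4.11
0.09057297994201742 148.57087693159787
```

The arm swings freely, with low forces, so I'll continue.

Emit:
send_rows(
  increments="-0.011 0.318 0 0 0 0.8 -1;-0.011 0.318 0 0 0 0.8 -1;-0.011 0.318 0 0 0 0.8 -1;-0.011 0.318 0 0 0 0.8 -1;-0.011 0.318 0 0 0 0.8 -1",
)

```text
time_s: 12.17
position: [0.4984, 0.126, 0.1739]
tool_rot: [1.358, 2.83, -0.0]
ft_force: [3.2, -9.2, 4.2]
grip_width: 0.0214
finger_force: 58.7
```

Emit:
send_rows(
  increments="-0.011 0.318 0 0 0 0.8 -1;-0.011 0.318 0 0 0 0.8 -1;-0.011 0.318 0 0 0 0.8 -1;-0.011 0.318 0 0 0 0.8 -1;-0.011 0.318 0 0 0 0.8 -1",
)

```text
time_s: 12.58
position: [0.5262, 0.1406, 0.1739]
tool_rot: [1.829, 2.55, -0.001]
ft_force: [2.6, -11.3, 4.6]
grip_width: 0.0213
finger_force: 58.2
```

Emit:
send_rows(
  increments="-0.011 0.318 0 0 0 0.8 -1;-0.011 0.318 0 0 0 0.8 -1;-0.011 0.318 0 0 0 0.8 -1;-0.011 0.318 0 0 0 0.8 -1;-0.011 0.318 0 0 0 0.8 -1",
)

```text
time_s: 13.0
position: [0.557, 0.1451, 0.1739]
tool_rot: [2.245, 2.194, -0.001]
ft_force: [-0.9, -11.7, 7.3]
grip_width: 0.0214
finger_force: 58.6
```

Emit:
send_rows(
  increments="0 0 0 0 0 0 -1;0 0 0 0 0 0 -1;0 0 0 0 0 0 -1",
)

```text
time_s: 13.25
position: [0.557, 0.1451, 0.1739]
tool_rot: [2.241, 2.197, -0.001]
ft_force: [-0.1, -10.3, 5.9]
grip_width: 0.0209
finger_force: 60.1
```

```bash
python3 -c "
from h import *
go(.5567,.1466,.171,-1.3)
p=sense()['position'][:2]-[.5545,.0555];print(np.hypot(*p),np.degrees(np.arctan2(p[1],p[0])))
for n in('top','side'):
  im,d,P=cloud(n);X,Y,Z=P[...,0],P[...,1],P[...,2]
  rim=(Z>.205)&(Z<.222)&(np.hypot(X-.559,Y-.27)<.11)&(Y>.17)
  q=P[rim][:,:2].astype(np.float32); print(n,len(q),cv2.fitEllipse(q),cv2.minEnclosingCircle(q))
  cv2.imwrite(f'pics/{n}3.png',im[:,:,::-1])
"
```

```text
t 13.25 pos [0.557  0.1451 0.1739] yaw -1.1 q [-0.73  0.27  0.47  1.7  -0.13  1.2  -0.25] F [ -0.1 -10.3   5.9] tz [-1.91  0.12 -0.14] w 0.0209 tilt [ 0.002 -0.002 -1.   ]
shift [ 0.07 -0.01  0.14] rz 0.03
0.08966984643977853 88.4291374617515
top 280 ((0.5599428415298462, 0.27096083760261536), (0.1488526314496994, 0.14947032928466797), 93.29148864746094) ((0.560214638710022, 0.27240079641342163), 0.07902577519416809)
side 493 ((0.5612441897392273, 0.2759546637535095), (0.14966978132724762, 0.14987176656723022), 85.93096160888672) ((0.559884786605835, 0.2743804156780243), 0.08276799321174622)
```

View pics/side3.png

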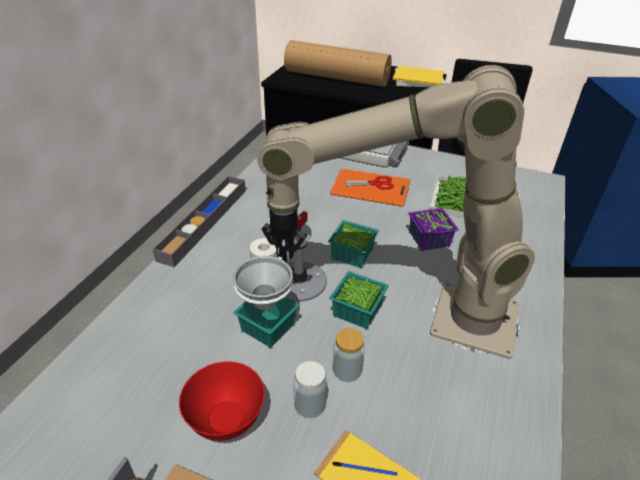

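The side view shows the funnel at (264,285), above the empty carton at (267,318). The spout is about 5 mm from the carton's centre. I'll release and return to the knob.

Emit:
send_rows(
  increments="0 0 0 0 0 0 1;0 0 0 0 0 0 1;0 0 0 0 0 0 1;0 0 0 0 0 0 1;0 0 0 0 0 0 1",
)

```text
time_s: 13.77
position: [0.5557, 0.1487, 0.1728]
tool_rot: [-2.239, -2.204, -0.0]
ft_force: [0.5, 0.8, 0.6]
grip_width: 0.0799
finger_force: 0.0
```

Emit:
send_rows(
  increments="0 0 -0.8 0 0 0 1;0 0 -1 0 0 0 1;0 0 -1 0 0 0 1;0 0 -1 0 0 0 1;0 0 -1 0 0 0 1",
)

```text
time_s: 14.18
position: [0.5556, 0.1484, 0.2697]
tool_rot: [-2.239, -2.203, -0.0]
ft_force: [-0.0, -0.3, 0.5]
grip_width: 0.0854
finger_force: 0.0
```

Emit:
send_rows(
  increments="0 0 -1 0 0 0 1;0 0 -1 0 0 0 1;0 0 -1 0 0 0 1;-0.9 0 0 0 0 0 1;-0.9 0 0 0 0 0 1",
)

```text
time_s: 14.6
position: [0.5555, 0.1131, 0.3298]
tool_rot: [2.236, 2.206, 0.003]
ft_force: [-0.1, -0.4, -1.0]
grip_width: 0.0859
finger_force: 0.0
```

Emit:
send_rows(
  increments="-0.9 0 0 0 0 0 1;-0.9 0 0 0 0 0 1;-0.9 0 0 0 0 0.9 1;0 0 0 0 0 0.8 1;0 0 0 0 0 0 1",
)

```text
time_s: 15.02
position: [0.5543, 0.0572, 0.3289]
tool_rot: [-2.402, -2.025, -0.001]
ft_force: [-0.7, 0.4, -0.1]
grip_width: 0.0856
finger_force: 0.0
```

```bash
python3 -c "
from h import *
go(.5545,.0555,.2235,-9.6); wrist()
for n in('top','side'):
  im,d,P=cloud(n);X,Y,Z=P[...,0],P[...,1],P[...,2]
  rim=(Z>.205)&(Z<.222)&(np.hypot(X-.559,Y-.27)<.11)&(Y>.17)
  q=P[rim][:,:2].astype(np.float32); print(n,len(q),cv2.fitEllipse(q),cv2.minEnclosingCircle(q))
"
```

```text
t 15.02 pos [0.5543 0.0572 0.3289] yaw -9.7 q [-0.67  0.15  0.55  1.51 -0.08  1.51 -0.29] F [-0.7  0.4 -0.1] tz [0.02 0.01 0.02] w 0.0856 tilt [ 0.  0. -1.]
shift [-0.08  0.02  5.27] rz -0.03
knob 3062 ((0.555016040802002, 0.05591345578432083), (0.08200457692146301, 0.017148025333881378), 80.97517395019531) z 0.2567920037638811
top 404 ((0.559844970703125, 0.2705596089363098), (0.1489735245704651, 0.14992649853229523), 26.1121826171875) ((0.560565710067749, 0.2711515724658966), 0.07924395799636841)
side 494 ((0.5610030889511108, 0.27565863728523254), (0.1491560935974121, 0.15151476860046387), 8.014473915100098) ((0.5619579553604126, 0.26276278495788574), 0.09282145649194717)
```

Emit:
send_rows(
  increments="-0.08 0.03 1 0 0 -0.1 1;0 0 1 0 0 0 1;0 0 1 0 0 0 1;0 0 1 0 0 0 1;0 0 1 0 0 0 1",
)

```text
time_s: 15.58
position: [0.5545, 0.0575, 0.2277]
tool_rot: [-2.384, -2.046, -0.0]
ft_force: [0.7, 0.4, 0.0]
grip_width: 0.0852
finger_force: 0.0
```

Emit:
send_rows(
  increments="0 0 0.27 0 0 0 1;0 0 0 0 0 0 -1;0 0 0 0 0 0 -1;0 0 0 0 0 0 -1;0 0 0 0 0 0 -1",
)

```text
time_s: 16.0
position: [0.5553, 0.0567, 0.2246]
tool_rot: [2.387, 2.042, 0.003]
ft_force: [0.5, -0.2, 0.8]
grip_width: 0.0388
finger_force: 0.0
```

Emit:
send_rows(
  increments="0 0 0 0 0 0 -1;0 0 0 0 0 0 -1;0 0 0 0 0 0 -1;0 0 0 0 0 0 -1;0 0 0 0 0 0 -1",
)

```text
time_s: 16.42
position: [0.5547, 0.0567, 0.2242]
tool_rot: [-2.387, -2.042, -0.001]
ft_force: [-3.1, 1.1, 5.7]
grip_width: 0.0172
finger_force: 58.4
```

Emit:
send_rows(
  increments="0 0 0 0 0 0.8 -1;0 0 0 0 0 0.8 -1;0 0 0 0 0 0.8 -1;0 0 0 0 0 0.8 -1;0 0 0 0 0 0.8 -1",
)

```text
time_s: 16.83
position: [0.5555, 0.0564, 0.2241]
tool_rot: [2.708, 1.591, 0.003]
ft_force: [3.6, -0.8, -0.3]
grip_width: 0.017
finger_force: 58.3
```

Emit:
send_rows(
  increments="0 0 0 0 0 0.8 -1;0 0 0 0 0 0.8 -1;0 0 0 0 0 0.8 -1;0 0 0 0 0 0.8 -1;0 0 0 0 0 0.8 -1",
)

```text
time_s: 17.25
position: [0.5562, 0.0558, 0.224]
tool_rot: [2.942, 1.095, 0.005]
ft_force: [9.5, -3.9, -3.8]
grip_width: 0.017
finger_force: 58.4
```

```bash
python3 -c "
from h import *
go(.5545,.0555,.2235,-72.8)"
```

```text
t 17.25 pos [0.5562 0.0558 0.224 ] yaw -49.2 q [-0.72  0.2   0.62  1.68 -0.12  1.29 -0.94] F [ 9.5 -3.9 -3.8] tz [-0.43 -1.56  0.12] w 0.017 tilt [ 0.004 -0.001 -1.   ]
shift [-0.07 -0.05  0.02] rz 4.73
```

Emit:
send_rows(
  increments="0 0 0 0 0 0.8 -1;0 0 0 0 0 0.8 -1;0 0 0 0 0 0.8 -1;0 0 0 0 0 0.8 -1;0 0 0 0 0 0.8 -1",
)

```text
time_s: 17.67
position: [0.5567, 0.055, 0.2239]
tool_rot: [3.088, 0.566, 0.007]
ft_force: [12.3, -5.6, -5.5]
grip_width: 0.0174
finger_force: 58.5
```

Emit:
send_rows(
  increments="0 0 0 0 0 0.4 -1;0 0 0 0 0 0.4 -1;0 0 0 0 0 0.2 -1;0 0 0 0 0 0 -1;0 0 0 0 0 0 -1",
)

```text
time_s: 18.08
position: [0.5568, 0.0548, 0.2239]
tool_rot: [3.108, 0.439, 0.008]
ft_force: [13.4, -6.2, -6.9]
grip_width: 0.0172
finger_force: 61.9
```

```bash
python3 -c "
from h import *
go(.5545,.0555,.2235,-72.8)"
```

```text
t 18.08 pos [0.5568 0.0548 0.2239] yaw -73.9 q [-0.76  0.21  0.67  1.68 -0.13  1.29 -1.36] F [13.4 -6.2 -6.9] tz [-1.11 -2.48  1.34] w 0.0172 tilt [ 0.005 -0.002 -1.   ]
shift [-0.1  -0.06  0.02] rz -0.23
```

A moment of 1.34 N m about z means the knob is on its stop. I'll release, lift and check.

Emit:
send_rows(
  increments="0 0 0 0 0 0 1;0 0 0 0 0 0 1;0 0 0 0 0 0 1;0 0 0 0 0 0 1;0 0 -0.2 0 0 0 1",
)

```text
time_s: 18.5
position: [0.5542, 0.0567, 0.2269]
tool_rot: [-3.111, -0.439, 0.002]
ft_force: [0.5, -0.0, -0.7]
grip_width: 0.0764
finger_force: 0.0
```

Emit:
send_rows(
  increments="0 0 -1 0 0 0 1;0 0 -1 0 0 0 1;0 0 -1 0 0 0 1;0 0 -1 0 0 0 1;0 0 -1 0 0 0 1",
)

```text
time_s: 18.92
position: [0.5545, 0.0566, 0.3287]
tool_rot: [-3.11, -0.439, -0.0]
ft_force: [0.9, 0.1, 0.1]
grip_width: 0.0855
finger_force: 0.0
```

```bash
python3 -c "
from h import *
go(.5545,.0555,.33,-72.8); wrist()
for n in('top','side'):
  im,d,P=cloud(n);X,Y,Z=P[...,0],P[...,1],P[...,2]
  rim=(Z>.205)&(Z<.222)&(np.hypot(X-.559,Y-.27)<.11)&(Y>.19)
  q=P[rim][:,:2].astype(np.float32); print(n,len(q),cv2.fitEllipse(q),cv2.minEnclosingCircle(q))
  cv2.imwrite(f'pics/{n}4.png',im[:,:,::-1])
  hsv=cv2.cvtColor(im,cv2.COLOR_RGB2HSV)
  m=(abs(hsv[...,0].astype(int)-88)<13)&(hsv[...,1]>80)&(Z>.02)&(Z<.092)&(Y>.17)&(Y<.36)&(abs(X-.56)<.1)
  print(m.sum(),cv2.minAreaRect(P[m][:,:2].astype(np.float32)))
"
```

```text
t 18.92 pos [0.5545 0.0566 0.3287] yaw -73.9 q [-0.78  0.16  0.68  1.51 -0.1   1.51 -1.39] F [0.9 0.1 0.1] tz [-0.04  0.02 -0.01] w 0.0855 tilt [ 0.  0. -1.]
shift [-0.01  0.05 -0.06] rz -0.23
knob 3054 ((0.5556002855300903, 0.05538118630647659), (0.08241400867700577, 0.01685784012079239), 16.83629035949707) z 0.2563293497334981
top 404 ((0.5600550174713135, 0.27045607566833496), (0.14935511350631714, 0.1498880237340927), 26.965694427490234) ((0.5606318116188049, 0.270630806684494), 0.07938776165246964)
58 ((0.5182628035545349, 0.2467462420463562), (0.08891412615776062, 0.17514100670814514), 30.354394912719727)
side 490 ((0.5611627101898193, 0.2760046124458313), (0.14945533871650696, 0.15002506971359253), 40.88484573364258) ((0.5611444711685181, 0.2749023139476776), 0.08031771332025528)
1327 ((0.5607655048370361, 0.27188247442245483), (0.13666200637817383, 0.1372765600681305), 77.3023910522461)
```

View pics/side4.png

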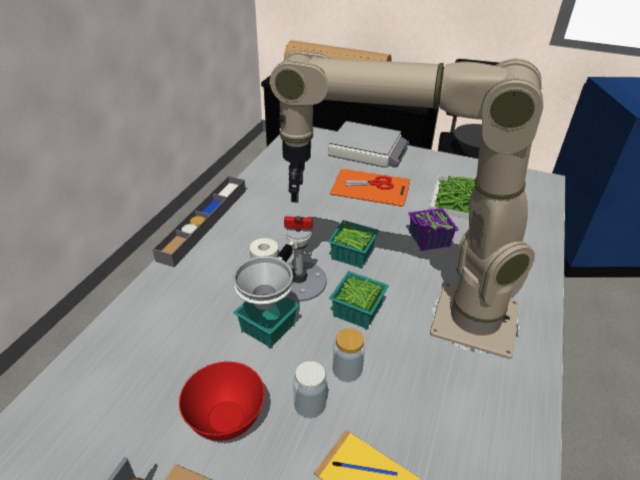

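The side view shows the funnel at (264,283) over the empty carton at (267,318). The knob bar is back at 16.8° against 17.2° at the start, so it is tight, and the gripper is clear at (295,185). Everything else stands where it was.

```bash
python3 -c "
from bench import job
print(job.close_job())"
```

```text
the job is handed in; nothing more can be done
None
```

The job is handed in: the spout is about 5 mm from the empty carton's centre by the camera measurements, the knob is tight on its stop, and nothing else has visibly moved; no verdict came back.

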